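# Tip the burner cap out of its nest and lay it in the tray

## Task

Take the burner cap, the round plate with the hexagonal nut at its centre, out of its nest: press its overhanging side down into the well so that it tips up and stays leaning there by itself, then grip its raised edge. Lower it into the empty steel tray while holding it, and let it lie flat there, nut side up. Leave the similar plate with the hole in its nest.

Things in the scene. Friction and masses are not known exactly. Their poses are not given: they have to be found in the camera images.
- cap: burner cap to be moved: flat aluminium disc, 90 mm across, 10 mm thick, 0.14 to 0.28 kg, dark hexagonal nut (16 mm across, 3 mm high) in the middle of its top. Origin at the centre of the underside, z up through the nut. Starts flat in 'nest', centred, top face 56 mm above the table. Tipped up, it leans at 50 to 60 degrees, its raised -x edge 80 mm above the table, underside towards -x of the nest.
- nest: fixed grey steel nest of the cap, 134 (x) by 124 mm (y), 56 mm high; x points away from the robot within 20 degrees. Origin on the table under the pocket's centre. The pocket's -x side is a ledge 46 mm above the table, up to x = 2 mm, with a half-round wall (inner radius 47, 10 high, 8 thick). From x = 2 to 54 mm is an open well, 96 wide, floor 6 mm above the table; its far face, polished, slopes in to x = 39 mm at the floor.
- well (a point): where to press: on top of the cap's side that overhangs the nest's well, 34 mm from the nest's origin along its x, 56 mm above the table. Axes as the nest. Shut fingertips pressed here straight down by 15 mm (a few newtons) tip the cap over the ledge's edge, past its balance at about 25 degrees; it then drops on and stays leaning, lower rim on the well's sloping face.
- tray: fixed empty square steel tray, 180 by 180 mm outside, 16 mm high, walls 4 mm, floor about 4 mm above the table. Origin on the table under its centre.
- ring: bystander: aluminium plate of the same size as the cap (90 mm across, 10 mm thick) but with an open 40 mm hole and no nut, in an identical second nest. Origin at the centre of the underside. To be left alone.
There are look-alikes about, which are no part of the job. Leave any blue or red look-alike of the nest alone.

How it is judged:
By the outcome, as a careful person would: the job done as asked, in the order asked, and still so for the second after the job is handed in, with the robot touching nothing.
It also fails if it takes over 61 s, if anything falls off the work surface, if the arm or the gripper's body presses on something with over 40 N, if the wrist force passes 120 N, or if a joint passes its speed limit or range.

## Robot

A 7-joint arm with a two-finger parallel gripper is mounted at the origin on the work surface. World frame = base frame: x ahead of the robot, y to its left, z up, the work surface at z = 0. Lengths are in m, angles in rad, forces in N, time in s.
With the tool pointing down it reaches from about 0.35 to 0.9 m from the base axis. Payload 19.9 kg.
Tool frame: the origin (TCP) lies on the centre line of the jaws, within the pads' length; the fingertips stand r.tip_reach ahead of it and the grasp point (between the pads) lies 8 mm behind it (r.tip_reach is the distance from the TCP to the fingertips, in m); z points along the fingers, y is the line along which they close (so a half turn about z gives the same grasp; the last joint's range is limited). The gripper opens to 94 mm and grips with 3 to 60 N. Pads are 16 mm wide; open, the fingers measure 119 mm over their backs; the gripper's body (75 mm by 177 mm) begins 78 mm behind the grasp point.
Start: joints at [1.298, 0.417, -0.01, 1.614, 0.005, 1.111, -0.053], TCP at [0.144, -0.608, 0.216] pointing down, gripper open.
Joint ranges: [-2.81, 2.81], [-0.39, 2.02], [-1.27, 1.25], [0.06, 2.57], [-1.19, 4.33], [0.19, 2], [-2.82, 2.82]. Speed limits (rad/s): [1.89, 1.89, 2.39, 2.39, 3.01, 3.01, 3.01].

## Interface

Orientations are given as [roll, pitch, yaw] about the fixed x, y, z axes, in that order (R = Rz(yaw) Ry(pitch) Rx(roll)).
In Python, from bench import r gives the robot as it stands. The module is installed in compiled form; this text tells all that it offers.
- The arm moves only by the tool send_rows, never from a script. Its argument "motion" is one flat list of numbers, 7 for each row, row after row: the opening, from 0 (shut) to 1 (fully open), then the shift along the tool's x, y, z in units of 40 mm (1.0 is 40 mm), then the turn, a rotation vector about the tool's x, y, z in degrees. In form: [hand, x, y, z, wx, wy, wz, hand, x, y, z, wx, wy, wz, ...]. A call has 1 to 5 rows; each row shifts and turns the commanded pose from where the row before left it, along the tool's axes as they then stand; what a row does not reach is not made up. A row lasts 1/10 s, in which the tool goes at most 50 mm and 8.59 degrees, less where a joint would pass 70% of its speed; a pose out of reach is approached as far as the arm can. A call is refused whole if a number of a shift passes 1 or a number of a turn 8.59, either way. A call with a gripper value outside its range is refused whole. The fingers move at their own pace and stop on an object; "grip_force" is the grip in N (left out, the last holds). Time passes only in rows, so rows that do not move let the fingers close. It gives the time, the measured TCP pose, the force, the opening and the grip force at its end, in the units of the state.
- r.state(): the state, without advancing time (a new reading comes with each control period).
- r.snapshot(name): name is "scene" or "top" or "wrist"; returns a dict with "frame" (480x640x3 uint8, red, green, blue), "camera_matrix" (3x3 intrinsics, pixels), "R" (3x3) and "t" (3): a world point X has camera coordinates R X + t; the wrist camera has in their place "hand_eye" (4x4, takes a point from camera to tool coordinates, whose origin is the TCP and whose axes are the flange's). Camera axes: x right, y down, z forward; pixel columns grow to the right and rows downward; lengths in m; the calibration is good to about 2 mm. A picture is of the moment at which its call begins: read the wrist's pose just before it. There is no depth.
- r.sign_off(): hands the job in; it is judged then, once.
The state is a dict: "time_s": time; "joint_positions": joint angles; "joint_vel": joint speeds; "joint_efforts": joint torques, N m; "tool_pos": TCP position; "tool_rot": TCP orientation; "ft_force": force on the tool from outside, world axes, zero at the start; "wrist_torque": the same for the moment, N m; "gripper_width": opening from 0.0 (shut) to 1.0 (fully open); "finger_force": force on a finger pad.
Only numpy, scipy, OpenCV 4.12 (cv2) and the standard library are available. Lean on these libraries where they do the work, as an engineer would, in place of code of your own. Each camera call takes 0.05 s, during which the arm holds its last target. There are 200 camera calls.

## Working session

There is one attempt and no reset: what is moved stays moved. The work goes in short steps, Python scripts to look and compute and a tool call to move; the robot and the scene stay as the last step left them, time stands still between calls to the robot, and variables do not carry over. Pictures are saved under pics/ and viewed, at most 10 in all, crops included, and the job is handed in when it is done.

Besides the shell and the picture viewer there is one more tool, called after "Request:" by a JSON object that holds its "name" and its "arguments". send_rows: Moves the arm, as the interface text tells. Its arguments: {"type":"object","properties":{"motion":{"type":"array"},"grip_force":{"type":"number"}},"required":["motion"]}

```bash
mkdir -p pics; python3 - <<'E'
from bench import r
import cv2,json
s=r.state();print(s, r.tip_reach)
for n in("scene","top"):
    d=r.snapshot(n);cv2.imwrite(f"pics/{n}0.png",d["frame"][:,:,::-1])
    print(n,d["camera_matrix"].tolist(),d["R"].tolist(),d["t"].tolist())
E
```

```text
{'time_s': 0.0, 'joint_positions': array([ 1.29749681,  0.41793152, -0.01031616,  1.61415023,  0.00471653,
        1.11070743, -0.05297521]), 'joint_vel': array([-0.00129362, -0.00056396,  0.00100344, -0.00061481, -0.00083431,
       -0.00164132, -0.00055539]), 'joint_efforts': array([-1.05650336e-04, -8.51242733e+01,  6.38586357e-01, -4.25973773e+01,
       -4.89052094e-02,  1.87022332e-02,  7.86960982e-05]), 'tool_pos': array([ 0.14349146, -0.60794206,  0.21586179]), 'tool_rot': array([-3.14042381e+00,  9.86692485e-05,  2.31851891e-01]), 'ft_force': array([ 0.49849086,  0.62476489, -0.7215119 ]), 'wrist_torque': array([-0.04066623, -0.04573739, -0.02241973]), 'finger_force': 0.0, 'gripper_width': 1.0041540471513948} 0.011
scene [[485.71941882274433, 0.0, 320.89431879151454], [0.0, 485.71941882274433, 242.58084528456007], [0.0, 0.0, 1.0]] [[-0.636301682205991, 0.7713893101367139, -0.008871382565877049], [0.47665631713115897, 0.38408911023793046, -0.7907428853524985], [-0.6065632073912707, -0.5073796286839267, -0.6120841346055093]] [0.2710962872915282, -0.18305434717951632, 1.2903139812577051]
top [[531.3118095258704, 0.0, 325.939997433268], [0.0, 531.3118095258704, 236.6957005601881], [0.0, 0.0, 1.0]] [[0.00908139351131143, -0.9999587558510092, 0.00012201964736695153], [-0.9979093479400061, -0.009070589563746767, -0.0639895124135047], [0.06398798001066083, 0.0004593493960841653, -0.9979505636113882]] [0.013201841315458788, 0.4456664838295947, 1.0732240644824018]
```

View pics/top0.png

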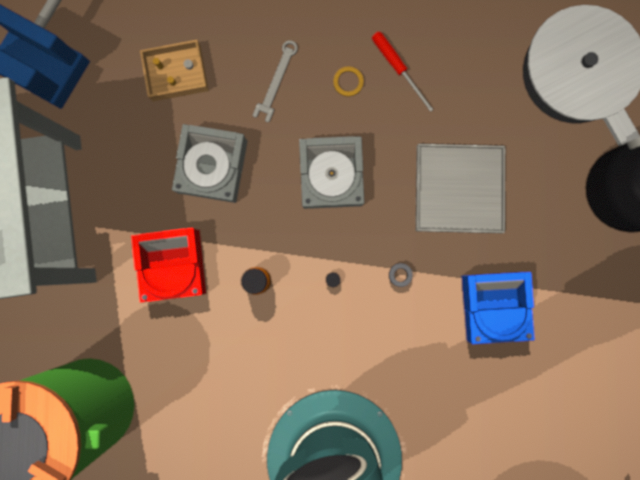

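View pics/scene0.png

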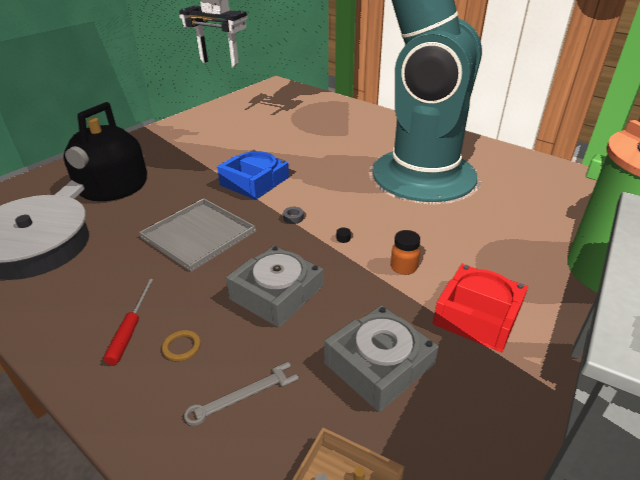

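The top view shows the cap with its nut at about (332,173) in the middle grey nest, the ring at (207,163), and the empty tray at (461,188). I'll enlarge the crop to measure these more closely.

```bash
python3 - <<'E'
import cv2
a=cv2.imread("pics/top0.png")[130:215,293:373];b=cv2.imread("pics/top0.png")[130:245,405:520]
a=cv2.resize(a,(400,425),interpolation=cv2.INTER_CUBIC);b=cv2.resize(b,(400,400),interpolation=cv2.INTER_CUBIC)
b=cv2.copyMakeBorder(b,0,25,0,0,cv2.BORDER_CONSTANT)
cv2.imwrite("pics/c1.png",cv2.hconcat([a,b]))
E
```

```text
(no output)
```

View pics/c1.png

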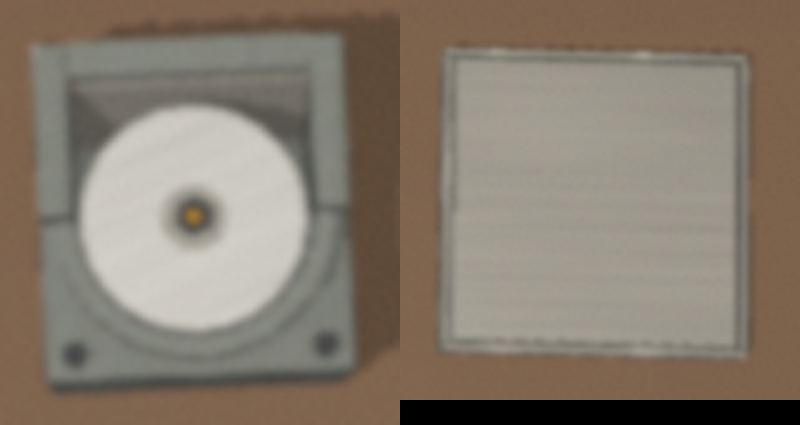

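The crop shows the disc centre at (193,217), the nest's far top corners at (33,45) and (342,35), and its bolts at (75,354) and (326,343). The tray corners are at (445,50), (748,57), (746,355) and (440,352). Next I'll convert these to world positions.

```bash
cat > h.py <<'E'
import numpy as np
from scipy.spatial.transform import Rotation as Ro
K=np.array([[531.3118,0,325.94],[0,531.3118,236.6957],[0,0,1]])
R=np.array([[0.00908139351131143,-0.9999587558510092,0.00012201964736695153],[-0.9979093479400061,-0.009070589563746767,-0.0639895124135047],[0.06398798001066083,0.0004593493960841653,-0.9979505636113882]])
t=np.array([0.013201841315458788,0.4456664838295947,1.0732240644824018])
def back(u,v,z,K=K,R=R,t=t):
    d=R.T@np.linalg.solve(K,[u,v,1.]);c=-R.T@t
    return c+d*(z-c[2])/d[2]
def proj(X,K=K,R=R,t=t):
    p=K@(R@np.asarray(X)+t);return p[:2]/p[2]
def go(p,rpy,st):
    """remaining shift in tool axes (units 40mm) and turn deg from state st"""
    A=Ro.from_euler('xyz',st['tool_rot']);B=Ro.from_euler('xyz',rpy)
    return (A.inv().apply(np.array(p)-st['tool_pos'])/.04).round(3),np.degrees((A.inv()*B).as_rotvec()).round(2)
E
python3 - <<'E'
from h import *
from bench import r
a=lambda x,y:((x+.5)/5-.5+293,(y+.5)/5-.5+130)
b=lambda x,y:((x-400+.5)/3.478-.5+405,(y+.5)/3.478-.5+130)
print('cap',back(*a(193.5,217),.056))
P=[back(*a(*q),.056) for q in((33,45),(342,35),(75,354),(326,343))]
for p in P:print(p)
for i in(0,2):
  d=P[i]-P[i+1];print('w',np.hypot(*d[:2]),'yaw',np.degrees(np.arctan2(-d[0],d[1])))
T=[back(*b(*q),.016) for q in((445,50),(748,57),(746,355),(440,352))]
print('tray',np.mean(T,0));
for i in range(4):d=T[i]-T[i-1];print(np.hypot(*d[:2]),np.degrees(np.arctan2(d[1],d[0])))
# scene check of cap
d=r.snapshot("scene");s=(d["camera_matrix"],d["R"],d["t"])
print(back(277,268,.059,*s), back(198,233,.004,*s))
E
```

```text
cap [0.56953536 0.00775033 0.056     ]
[0.63813734 0.07226446 0.056     ]
[ 0.64329932 -0.05079787  0.056     ]
[0.51441566 0.05413644 0.056     ]
[ 0.51969664 -0.04507097  0.056     ]
w 0.12317054215803935 yaw 2.401926703993086
w 0.09934787148819353 yaw 3.0470772343629275
tray [ 0.54838761 -0.25872777  0.016     ]
0.18001901104522827 -1.047760744051676
0.18001628416221005 -90.81944048521201
0.17757997185260715 178.9075982640583
0.17990418886036005 89.95755367859695
[0.56987142 0.01369048 0.059     ] [ 0.54977354 -0.25304994  0.004     ]
```

Request:
{"name": "send_rows", "arguments": {"motion": [0,0.9,-0.76,0,0,0,0,0,0.9,-0.76,0,0,0,0,0,0.9,-0.76,0,0,0,0,0,0.9,-0.76,0,0,0,0,0,0.9,-0.76,0,0,0,0], "grip_force": 20}}

```text
time_s: 0.65
tool_pos: [0.2846, -0.4172, 0.2164]
tool_rot: [-3.142, 0.0, 0.232]
ft_force: [1.5, -1.3, 0.0]
gripper_width: 0.61
finger_force: 0.0
```

Request:
{"name": "send_rows", "arguments": {"motion": [0,0.9,-0.76,0,0,0,0,0,0.9,-0.76,0,0,0,0,0,0.9,-0.76,0,0,0,0,0,0.9,-0.76,0,0,0,0,0,0.9,-0.76,0,0,0,0]}}

```text
time_s: 1.15
tool_pos: [0.4248, -0.228, 0.2166]
tool_rot: [3.141, -0.0, 0.232]
ft_force: [1.8, -0.9, -1.5]
gripper_width: 0.188
finger_force: 0.0
```

Request:
{"name": "send_rows", "arguments": {"motion": [0,0.9,-0.76,0,0,0,0,0,0.9,-0.76,0,0,0,0,0,0.9,-0.76,0,0,0,0,0,0.9,-0.76,0,0,0,0,0,0,0,0,0,0,0]}}

```text
time_s: 1.65
tool_pos: [0.5386, -0.0724, 0.2163]
tool_rot: [-3.139, -0.001, 0.239]
ft_force: [-1.0, -0.5, 0.0]
gripper_width: 0.002
finger_force: 0.0
```

```bash
python3 - <<'E'
from h import *
from bench import r
s=r.state();print(s['time_s'],s['tool_pos'],s['tool_rot'],s['joint_positions'],s['gripper_width'],s['ft_force'])
print(go([.6035,.0096,.12],[np.pi,0,.047],s))
E
```

```text
1.65 [ 0.53863543 -0.07242116  0.21626635] [-3.13939469e+00 -1.19551041e-03  2.38896252e-01] [ 0.42307206  0.29797667 -0.41390536  1.80722774  0.13271868  1.06343267
 -1.37109723] 0.0015244667598128226 [-1.04268852 -0.47202527  0.03536775]
(array([ 2.058, -1.603,  2.413]), array([-0.13, -0.06, 10.99]))
```

Request:
{"name": "send_rows", "arguments": {"motion": [0,0.69,-0.53,0.4,0,0,0,0,0.69,-0.53,0.5,0,0,0,0,0.68,-0.54,0.5,0,0,0,0,0,0,0.5,0,0,5.5,0,0,0,0.5,0,0,5.5]}}

```text
time_s: 2.15
tool_pos: [0.6018, 0.0037, 0.1191]
tool_rot: [-3.141, 0.001, 0.037]
ft_force: [0.3, 0.0, -1.0]
gripper_width: 0.004
finger_force: 0.0
```

Request:
{"name": "send_rows", "arguments": {"motion": [0,0,0,0,0,0,0,0,0,0,0,0,0,0]}}

```text
time_s: 2.35
tool_pos: [0.6018, 0.0028, 0.1208]
tool_rot: [-3.142, 0.0, 0.043]
ft_force: [-0.4, 1.1, -0.2]
gripper_width: 0.001
finger_force: 0.0
```

```bash
python3 - <<'E'
from h import *
from bench import r
import cv2
s=r.state();print(s['time_s'],s['tool_pos'],s['tool_rot'],s['joint_positions'],s['ft_force'])
print(go([.6035,.0096,.072],[np.pi,0,.047],s))
d=r.snapshot("wrist");print(d["hand_eye"].tolist(),d["camera_matrix"].tolist());cv2.imwrite("pics/w1.png",d["frame"][:,:,::-1])
E
```

```text
2.35 [0.60176128 0.00278227 0.12082088] [-3.14158541e+00  4.08917850e-04  4.25266754e-02] [ 0.22103788  0.50639047 -0.36329461  1.74691703  0.21695521  0.92822489
 -1.75959616] [-0.36601964  1.10194852 -0.17378117]
(array([ 0.051, -0.168,  1.221]), array([-0.  ,  0.02, -0.26]))
[[8.121904266421372e-05, -0.9644224414361806, -0.2643659355093652, 0.0769921825479375], [0.9999979340863967, -0.0004586151853992949, 0.0019802765081911615, -0.00023631143199846077], [-0.0020310653372753174, -0.2643655501883452, 0.9644204117744539, -0.16713913176632192], [0.0, 0.0, 0.0, 1.0]] [[366.6879538667194, 0.0, 319.63672850466423], [0.0, 366.6879538667194, 243.4579414558248], [0.0, 0.0, 1.0]]
```

View pics/w1.png

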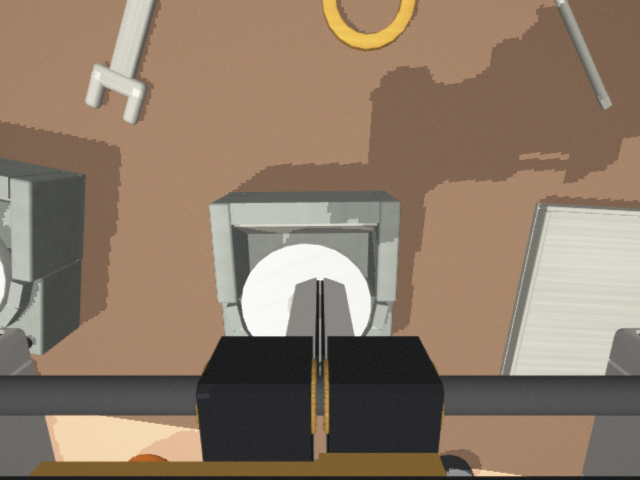

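The wrist view shows the disc ahead, edges at columns 242 and 371, with its far rim at (307,245). The nest's far top corners are at about (213,205) and (399,202), and the view is straight along the nest. I'll check these against the top-camera result.

```bash
python3 - <<'E'
from h import *
from bench import r
H=np.array([[8.1219e-05,-0.96442244,-0.26436594,0.07699218],[0.9999979,-0.0004586,0.00198028,-0.0002363],[-0.00203107,-0.26436555,0.96442041,-0.16713913],[0,0,0,1]])
K2=np.array([[366.688,0,319.637],[0,366.688,243.458],[0,0,1]])
T=np.eye(4);T[:3,:3]=Ro.from_euler('xyz',[-3.14158541,4.089e-4,.0425267]).as_matrix();T[:3,3]=[.60176,.00278,.12082]
M=np.linalg.inv(T@H);
for q in((242,300),(371,300),(307,245),(213,205),(399,202)):print(back(*q,.056,K2,M[:3,:3],M[:3,3]))
E
```

```text
[0.572803   0.05450163 0.056     ]
[ 0.57648587 -0.03375957  0.056     ]
[0.61374301 0.01135521 0.056     ]
[0.6376722  0.07207743 0.056     ]
[ 0.64460118 -0.04618961  0.056     ]
```

Request:
{"name": "send_rows", "arguments": {"motion": [0,0.04,-0.19,0.5,0,0,0,0,0,0,0.5,0,0,0,0,0,0,0.25,0,0,0,0,0,0,0,0,0,0]}}

```text
time_s: 2.8
tool_pos: [0.6028, 0.0103, 0.0702]
tool_rot: [-3.142, 0.001, 0.041]
ft_force: [-0.2, -0.4, 1.0]
gripper_width: 0.003
finger_force: 0.0
```

Request:
{"name": "send_rows", "arguments": {"motion": [0,0,0,0.08,0,0,0,0,0,0,0.08,0,0,0,0,0,0,0.08,0,0,0,0,0,0,0.08,0,0,0,0,0,0,0.08,0,0,0]}}

```text
time_s: 3.3
tool_pos: [0.6031, 0.0106, 0.0543]
tool_rot: [-3.142, -0.0, 0.04]
ft_force: [-0.5, -0.4, 0.6]
gripper_width: 0.006
finger_force: 0.0
```

Request:
{"name": "send_rows", "arguments": {"motion": [0,0,0,0.05,0,0,0,0,0,0,0.05,0,0,0,0,0,0,0,0,0,0,0,0,0,0,0,0,0]}}

```text
time_s: 3.7
tool_pos: [0.6031, 0.0107, 0.0505]
tool_rot: [-3.141, 0.0, 0.04]
ft_force: [-0.2, -0.4, 0.1]
gripper_width: 0.006
finger_force: 0.0
```

```bash
python3 - <<'E'
from h import *
from bench import r
import cv2
s=r.state();print(s['tool_pos'],s['ft_force'])
a=r.snapshot("scene")["frame"][200:340,200:380,::-1];cv2.imwrite("pics/s2.png",cv2.resize(a,None,fx=4,fy=4,interpolation=2))
E
```

```text
[0.60311629 0.01067007 0.05046258] [-0.1918127  -0.41245138  0.13475875]
```

View pics/s2.png

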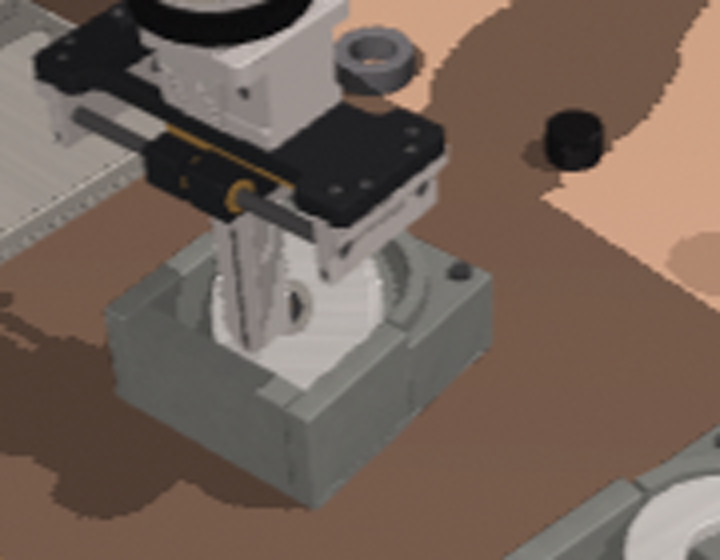

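The cap has tipped and leans by itself: its nut now faces the camera at crop (298,305), and the force is about zero. Next I'll retract, turn the wrist, and take a clear look.

Request:
{"name": "send_rows", "arguments": {"motion": [0,0,0,-0.4,0,0,0,0,0,0,-0.8,0,0,0,0,0,0,-1,0,0,0,0,0,0,-1,0,0,-8,0,0,0,-0.8,0,0,-8]}}

```text
time_s: 4.25
tool_pos: [0.6034, 0.0109, 0.2143]
tool_rot: [3.141, -0.002, 0.325]
ft_force: [-0.4, -0.1, -1.6]
gripper_width: 0.004
finger_force: 0.0
```

Request:
{"name": "send_rows", "arguments": {"motion": [0.25,0,0,0,0,0,-8.5,0.25,0,0,0,0,0,-8.5,0.25,0,0,0,0,0,-8.5,0.25,0,0,0,0,0,-8.5,0.25,0,0,0,0,0,-8.5]}}

```text
time_s: 4.75
tool_pos: [0.6031, 0.0106, 0.2119]
tool_rot: [3.141, -0.0, 1.067]
ft_force: [0.5, -0.8, 0.2]
gripper_width: 0.251
finger_force: 0.0
```

Request:
{"name": "send_rows", "arguments": {"motion": [0.25,0,-1,0,0,0,-8.5,0.25,0,-1,0,0,0,-8.5,0.25,0,-1,0,0,0,-8.5,0.25,0,-1,0,-7,0,-6,0.25,0,-1,0,-7,0,0]}}

```text
time_s: 5.25
tool_pos: [0.43, 0.0573, 0.2102]
tool_rot: [2.961, -0.002, 1.592]
ft_force: [-0.7, 1.4, 0.5]
gripper_width: 0.252
finger_force: 0.0
```

Request:
{"name": "send_rows", "arguments": {"motion": [0.25,0,0,0,-7,0,0,0.25,0,0,0,-7,0,0,0.25,0,0,0,-7,0,0,0.25,0,0,0,0,0,0,0.25,0,0,0,0,0,0]}}

```text
time_s: 5.75
tool_pos: [0.431, 0.057, 0.2107]
tool_rot: [2.599, -0.002, 1.589]
ft_force: [0.6, -1.5, 1.4]
gripper_width: 0.25
finger_force: 0.0
```

```bash
python3 - <<'E'
from h import *
from bench import r
import cv2
s=r.state();print(s['time_s'],s['tool_pos'],s['tool_rot'],s['joint_positions'],s['gripper_width'],s['ft_force'])
a=r.snapshot("scene")["frame"][220:330,210:340,::-1]
b=r.snapshot("top")["frame"][120:220,280:380,::-1]
a=cv2.resize(a,(520,440),interpolation=2);b=cv2.resize(b,(280,280),interpolation=2)
b=cv2.copyMakeBorder(b,0,160,0,0,cv2.BORDER_CONSTANT)
cv2.imwrite("pics/s3.png",cv2.hconcat([a,b]))
E
```

```text
5.75 [0.43102201 0.05702754 0.21066422] [ 2.59854200e+00 -2.19361359e-03  1.58893158e+00] [ 0.5604765  -0.23127317 -0.75692816  2.42427688 -0.15277904  0.35458195
 -0.07994482] 0.249891029856274 [ 0.5901255  -1.47422812  1.40085539]
```

View pics/s3.png

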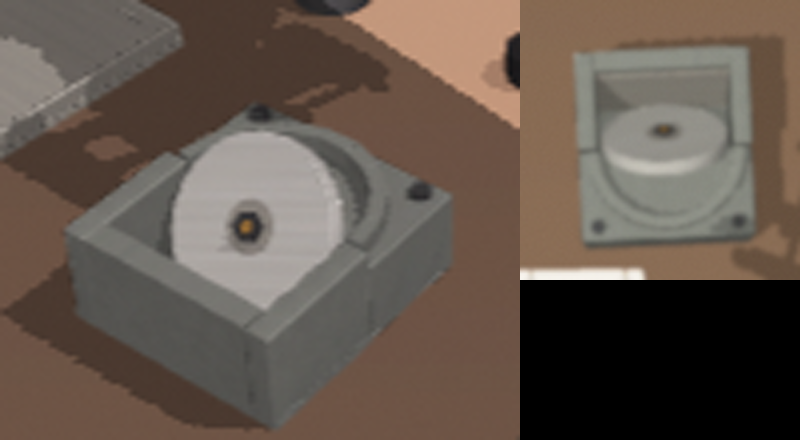

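The cap leans alone in the well with the nut at top pixel (331,166) and scene pixel (272,276.5). Its raised rim shows at top rows of about 177 (top face) and 182 (underside). I'll triangulate the nut and check the lean.

```bash
cat >> h.py <<'E'
N0=np.array([.5693,.009,0]);Ry=np.radians(2.7);NX=np.array([np.cos(Ry),np.sin(Ry),0]);NY=np.array([-np.sin(Ry),np.cos(Ry),0]);Z=np.array([0,0,1.])
E
python3 - <<'E'
from h import *
from bench import r
import cv2
d=r.snapshot("scene");s=(d["camera_matrix"],d["R"],d["t"])
P=lambda K,R,t:K@np.c_[R,t]
X=cv2.triangulatePoints(P(K,R,t),P(*s),np.array([[330.9],[166.2]]),np.array([[271.8],[276.5]])).ravel();X=X[:3]/X[3]
print('nut',X,'nest',(X-N0)@NX,(X-N0)@NY,X[2])
for (u,v,z) in((330,176.8,.080),(330,181.8,.0743)):
  q=back(u,v,z);print('rim',(q-N0)@NX,(q-N0)@NY,z)
for th in(50,55,60):
  c,s_=np.cos(np.radians(th)),np.sin(np.radians(th))
  n=s_*NX+c*Z;a=c*NX-s_*Z
  top=.080; zu=top-.010*c; xu=.002-(zu-.046)*c/s_
  U=N0+NX*xu+Z*zu; ct=U+a*.045; nut=ct+n*.012
  print(th,'rimU',xu,zu,'rimTop',xu+.01*s_,'nut',(nut-N0)@NX,nut[2],'pix',proj(nut),proj(nut,*s),'lowrim z,x',(U+a*.09)[2],(U+a*.09+n*.01-N0)@NX,'rim pix',proj(U),proj(U+n*.01))
E
```

```text
nut [0.58403854 0.00987492 0.04583318] nest 0.014763392214908824 0.00017967102547312947 0.0458331793820819
rim -0.011592497270448053 0.0019606955809414687 0.08
rim -0.020395740679338897 0.002255868928673151 0.0743
50 rimU -0.02113575899789452 0.07357212390313461 rimTop -0.01347531456670474 nut 0.016982216755427566 0.04681357527901908 pix [330.30028769 165.56165642] [269.79342626 276.61495226] lowrim z,x 0.0046281240224266 0.044375570305083836 rim pix [331.16904801 182.1951644 ] [331.04912098 177.72438   ]
55 rimU -0.01779083085440549 0.07426423563648954 rimTop -0.009599310411515573 nut 0.017849933312859445 0.04428531087969746 pix [330.27315337 165.38317402] [269.58222683 277.88454923] lowrim z,x 0.000540551650480281 0.04202256886007858 rim pix [331.1061575  180.43396917] [330.97178912 175.74319861]
60 rimU -0.01474315780649915 0.075 rimTop -0.006082903768654764 nut 0.018149147038914137 0.04202885682970027 pix [330.25815341 165.45813935] [269.56432574 278.87691209] lowrim z,x -0.0029422863405994676 0.03891709623134525 rim pix [331.04933057 178.81854052] [330.90166396 173.94664722]
```

```bash
cat >> h.py <<'E'
th=np.radians(52);n=np.sin(th)*NX+np.cos(th)*Z;a=np.cos(th)*NX-np.sin(th)*Z
RIM=N0-.0159*NX+.0769*Z
G=RIM+.005*a; GR=[np.pi-(np.pi/2-th),0,np.pi/2+Ry]
E
python3 - <<'E'
from h import *
from bench import r
s=r.state()
print(G,go(G-.06*a,GR,s))
E
```

```text
[0.55649254 0.00839602 0.07295995] (array([-1.312,  0.698,  3.048]), array([-6.91,  0.75, -1.51]))
```

Request:
{"name": "send_rows", "arguments": {"motion": [0.25,-0.33,0.17,0.76,0,0,0,0.25,-0.33,0.17,0.76,0,0,0,0.25,-0.33,0.17,0.76,0,0,0,0.25,-0.33,0.18,0.76,-6.9,0.7,-1.5,0.25,0,0,0,0,0,0]}}

```text
time_s: 6.4
tool_pos: [0.4673, 0.0178, 0.1548]
tool_rot: [2.619, 0.032, 1.576]
ft_force: [-0.1, 0.2, 0.1]
gripper_width: 0.252
finger_force: 0.0
```

Request:
{"name": "send_rows", "arguments": {"motion": [0.25,0,0,0,0,0,0,0.25,0,0,0,0,0,0]}}

```text
time_s: 6.6
tool_pos: [0.4674, 0.0187, 0.1563]
tool_rot: [2.616, 0.032, 1.576]
ft_force: [1.0, -0.6, -0.4]
gripper_width: 0.255
finger_force: 0.0
```

```bash
python3 - <<'E'
from h import *
from bench import r
s=r.state();print(s['tool_pos'],s['tool_rot'],s['joint_positions'],s['ft_force'])
print(go(G,GR,s))
E
```

```text
[0.46740105 0.01874372 0.15625203] [2.61634124 0.03205928 1.57647361] [ 0.80906822  0.03547469 -0.98979573  2.40832803  0.62520076  0.24169861
 -0.73244629] [ 1.04818096 -0.5785412  -0.40680674]
(array([-0.204,  0.878,  2.924]), array([-7.94,  2.85, -0.94]))
```

```bash
cat > kin.py <<'E'
import numpy as np, itertools
from scipy.spatial.transform import Rotation as Ro
from scipy.optimize import least_squares
D=[([1.29749681,.41793152,-.01031616,1.61415023,.00471653,1.11070743,-.05297521],[.14349146,-.60794206,.21586179],[-3.14042381,9.87e-5,.231851891]),
([.42307206,.29797667,-.41390536,1.80722774,.13271868,1.06343267,-1.37109723],[.53863543,-.07242116,.21626635],[-3.13939469,-1.1955e-3,.238896252]),
([.22103788,.50639047,-.36329461,1.74691703,.21695521,.92822489,-1.75959616],[.60176128,.00278227,.12082088],[-3.14158541,4.089e-4,.0425266754]),
([.5604765,-.23127317,-.75692816,2.42427688,-.15277904,.35458195,-.07994482],[.43102201,.05702754,.21066422],[2.598542,-2.1936e-3,1.58893158]),
([.80906822,.03547469,-.98979573,2.40832803,.62520076,.24169861,-.73244629],[.46740105,.01874372,.15625203],[2.61634124,.03205928,1.57647361])]
Rz=lambda q:Ro.from_euler('z',q);Ryy=lambda q:Ro.from_euler('y',q)
def fk(q,p,s):
    o1,o7,h,L1,L2,L3,e1,e2,e3=p
    R=Rz(s[0]*q[0]+o1);x=np.array([0,0,h]);R=R*Ryy(q[1])*Rz(s[1]*q[2])
    x=x+R.apply([e1,0,L1]);R=R*Ryy(q[3]);x=x+R.apply([e2,0,L2]);R=R*Rz(s[2]*q[4])*Ryy(q[5])
    x=x+R.apply([e3,0,0]);R=R*Rz(s[3]*q[6]+o7);return x+R.apply([0,0,L3]),R
def res(p,s):
    o=[]
    for q,x,e in D:
        X,R=fk(q,p,s);o+=[*(X-x)*5,*(Ro.from_euler('xyz',e).inv()*R).as_rotvec()]
    return np.array(o+list(1e-4*np.array(p[6:])))
def fit():
    best=None
    for s in itertools.product((1,-1),repeat=4):
        for o7 in(0,1.57,3.14,-1.57):
            f=least_squares(res,[-1.34-s[0]*1.298,o7,.35,.4,.4,.25,0,0,0],args=(s,),x_scale='jac',max_nfev=200)
            if best is None or f.cost<best[0]:best=(f.cost,s,f.x)
    return best
if __name__=='__main__':
    b=fit();print(b[0],b[1],b[2].round(4).tolist());print(res(b[2],b[1])[:30].reshape(5,6).round(3))
E
time python3 kin.py
```

```text
0.0011408943208050147 (-1, -1, -1, -1) [-0.0515, 1.5222, 0.3054, 0.5199, 0.4787, 0.3367, -0.0077, 0.022, -0.0023]
[[-0.007 -0.002 -0.008  0.     0.     0.003]
 [ 0.002  0.011  0.001 -0.     0.     0.003]
 [-0.001 -0.001  0.009  0.     0.     0.003]
 [ 0.003  0.011 -0.015  0.001 -0.027 -0.005]
 [-0.001 -0.     0.013  0.002 -0.026 -0.004]]
real	0m10.338s
user	0m10.457s
sys	0m0.087s
```

```bash
cat >> kin.py <<'E'
S=(-1,-1,-1,-1);PP=[-0.0515,1.5222,0.3054,0.5199,0.4787,0.3367,-0.0077,0.022,-0.0023]
LO=np.array([-2.81,-.39,-1.27,.06,-1.19,.19,-2.82]);HI=np.array([2.81,2.02,1.25,2.57,4.33,2,2.82])
def ik(x,e,seeds,w=1e-3):
    B=Ro.from_euler('xyz',e);out=[]
    for q0 in seeds:
        f=least_squares(lambda q:np.r_[(fk(q,PP,S)[0]-x)*5,(B.inv()*fk(q,PP,S)[1]).as_rotvec(),w*(q-q0)],np.clip(q0,LO+.01,HI-.01),bounds=(LO,HI))
        X,R=fk(f.x,PP,S);out.append((np.linalg.norm(X-x)*1e3,np.degrees((B.inv()*R).magnitude()),f.x.round(2).tolist()))
    return sorted(out,key=lambda o:o[0]+3*o[1])
E
python3 - <<'E'
from h import *
from kin import *
rng=np.random.default_rng(0)
sd=[np.array(D[4][0]),np.array(D[3][0]),np.array([0,.3,0,2,0,.5,0]),np.array([0,.3,0,2,3.1,.5,3]),np.array([0,.3,0,2,3.1,.5,-3]),np.array([-.8,.3,.9,2,-.6,.4,.6])]+[rng.uniform(LO,HI) for _ in range(14)]
for k in(0,.06):
  print(k)
  for o in ik(G-k*a,GR,sd)[:5]:print(np.round(o[:2],2),o[2])
print('half turn')
for k in (0,.06):
  for o in ik(G-k*a,[GR[0],0,GR[2]],[])or[]:pass
  g2=(Ro.from_euler('xyz',GR)*Ro.from_euler('z',np.pi)).as_euler('xyz')
  for o in ik(G-k*a,g2,sd)[:3]:print(np.round(o[:2],2),o[2])
E
```

```text
0
[0. 0.] [-0.19, 0.39, 0.16, 2.36, 3.43, 0.28, 2.82]
[0. 0.] [0.24, 0.4, -0.33, 2.36, 2.87, 0.28, -2.82]
[0. 0.] [0.24, 0.4, -0.33, 2.36, 2.87, 0.28, -2.82]
[0. 0.] [0.98, 0.88, -1.27, 2.37, 2.09, 0.76, -1.73]
[0. 0.] [0.8, 0.62, -0.99, 2.37, 2.23, 0.5, -2.01]
0.06
[0. 0.] [1.05, 0.53, -1.27, 2.43, 1.98, 0.48, -1.8]
[0. 0.] [1.04, 0.52, -1.26, 2.43, 1.98, 0.47, -1.81]
[0. 0.] [0.89, 0.38, -1.05, 2.43, 2.13, 0.32, -2.02]
[0. 0.] [1.05, 0.53, -1.27, 2.43, 1.98, 0.48, -1.8]
[0. 0.] [1.05, 0.53, -1.27, 2.43, 1.98, 0.48, -1.8]
half turn
[0. 0.] [0.87, 0.69, -1.09, 2.37, 2.17, 0.58, 1.24]
[0. 0.] [0.98, 0.88, -1.27, 2.37, 2.09, 0.76, 1.42]
[0. 0.] [0.72, 0.56, -0.89, 2.37, 2.3, 0.44, 1.02]
[0. 0.] [1.05, 0.53, -1.27, 2.43, 1.98, 0.48, 1.34]
[0. 0.] [0.93, 0.4, -1.09, 2.43, 2.09, 0.34, 1.17]
[0. 0.] [0.73, 0.3, -0.84, 2.43, 2.32, 0.24, 0.9]
```

```bash
cat >> kin.py <<'E'
def rows(q,qg,N,hand,s,show=True):
    """joint-space line from q to qg in N rows, as tool increments, starting at measured pose"""
    q=np.array(q);qg=np.array(qg);out=[]
    X0,R0=fk(q,PP,S);dx=s['tool_pos']-X0
    for k in range(1,N+1):
        X,R=fk(q+(qg-q)*k/N,PP,S)
        d=R0.inv().apply(X-X0)/.04;w=np.degrees((R0.inv()*R).as_rotvec())
        out.append([hand,*d.round(2).tolist(),*w.round(1).tolist()])
        if show:print(k,(X+dx).round(3),R.apply([0,0,1]).round(2),out[-1])
        X0,R0=X,R
    return out
E
python3 - <<'E'
from h import *
from kin import *
from bench import r
s=r.state();q=s['joint_positions']
H=G-.07*a
sol=ik(H,GR,[np.array([.9,.4,-1.05,2.43,2.1,.4,-2]),np.array([.8,.3,-.95,2.43,2.2,.33,-2])],.01)
for o in sol:print(o)
rows(q,sol[0][2],12,.25,s)
E
```

```text
(np.float64(0.0026288648219318523), np.float64(0.0019612773983753874), [0.86, 0.3, -0.99, 2.43, 2.17, 0.25, -2.08])
(np.float64(0.004225360855240926), np.float64(0.0017623563613021476), [0.94, 0.34, -1.08, 2.43, 2.09, 0.29, -1.99])
1 [0.47  0.012 0.153] [ 0.5  -0.06 -0.86] [0.25, -0.17, 0.0, 0.12, -0.2, -0.6, -0.1]
2 [0.473 0.006 0.15 ] [ 0.51 -0.07 -0.86] [0.25, -0.15, 0.02, 0.12, -0.4, -0.5, -0.1]
3 [0.476 0.    0.147] [ 0.52 -0.07 -0.85] [0.25, -0.12, 0.04, 0.12, -0.5, -0.3, -0.1]
4 [ 0.481 -0.004  0.144] [ 0.52 -0.08 -0.85] [0.25, -0.1, 0.05, 0.12, -0.6, -0.2, -0.1]
5 [ 0.485 -0.007  0.142] [ 0.54 -0.08 -0.84] [0.25, -0.07, 0.06, 0.11, -0.7, 0.0, -0.1]
6 [ 0.49  -0.009  0.14 ] [ 0.55 -0.07 -0.83] [0.25, -0.04, 0.07, 0.11, -0.8, 0.2, -0.1]
7 [ 0.495 -0.009  0.138] [ 0.56 -0.06 -0.83] [0.25, -0.01, 0.07, 0.11, -0.9, 0.4, -0.1]
8 [ 0.499 -0.009  0.136] [ 0.57 -0.05 -0.82] [0.25, 0.02, 0.07, 0.11, -0.9, 0.6, -0.0]
9 [ 0.504 -0.007  0.134] [ 0.58 -0.04 -0.81] [0.25, 0.05, 0.07, 0.11, -0.9, 0.8, -0.0]
10 [ 0.509 -0.004  0.132] [ 0.6  -0.02 -0.8 ] [0.25, 0.07, 0.07, 0.1, -0.9, 1.0, 0.0]
11 [ 0.513 -0.     0.13 ] [ 0.61  0.   -0.79] [0.25, 0.1, 0.06, 0.1, -0.9, 1.2, 0.0]
12 [0.517 0.005 0.128] [ 0.62  0.02 -0.78] [0.25, 0.13, 0.05, 0.1, -0.9, 1.4, 0.1]
```

Request:
{"name": "send_rows", "arguments": {"motion": [0.25,-0.17,0,0.12,-0.2,-0.6,-0.1,0.25,-0.15,0.02,0.12,-0.4,-0.5,-0.1,0.25,-0.12,0.04,0.12,-0.5,-0.3,-0.1,0.25,-0.1,0.05,0.12,-0.6,-0.2,-0.1,0.25,-0.07,0.06,0.11,-0.7,0,-0.1]}}

```text
time_s: 7.1
tool_pos: [0.4855, -0.0067, 0.1407]
tool_rot: [2.573, 0.062, 1.57]
ft_force: [-0.7, 0.7, 0.0]
gripper_width: 0.247
finger_force: 0.0
```

```bash
python3 - <<'E'
from h import *
from kin import *
from bench import r
s=r.state();q=s['joint_positions'];print(q.round(2),s['tool_pos'])
H=G-.07*a
sol=ik(H,GR,[q,np.array([.94,.34,-1.08,2.43,2.1,.29,-2])],.01)
for o in sol:print(o)
rows(q,sol[0][2],8,.25,s)
E
```

```text
[ 0.68  0.11 -0.83  2.42  1.21  0.22 -1.25] [ 0.48546557 -0.00672079  0.14066045]
(np.float64(0.0003879496777476137), np.float64(0.000454314180887215), [0.93, 0.34, -1.08, 2.43, 2.09, 0.29, -1.99])
(np.float64(0.03389462352211875), np.float64(0.03474125869574092), [1.04, 0.43, -1.23, 2.43, 1.98, 0.39, -1.84])
1 [ 0.487 -0.009  0.135] [ 0.54 -0.08 -0.84] [0.25, -0.03, -0.04, 0.14, -0.0, 0.2, -0.2]
2 [ 0.49  -0.009  0.131] [ 0.54 -0.07 -0.84] [0.25, -0.01, -0.0, 0.13, -0.3, 0.3, -0.2]
3 [ 0.493 -0.01   0.127] [ 0.55 -0.06 -0.84] [0.25, 0.01, 0.03, 0.12, -0.5, 0.5, -0.1]
4 [ 0.498 -0.009  0.125] [ 0.56 -0.05 -0.83] [0.25, 0.03, 0.05, 0.11, -0.7, 0.6, -0.0]
5 [ 0.502 -0.007  0.123] [ 0.57 -0.04 -0.82] [0.25, 0.05, 0.08, 0.09, -0.9, 0.8, 0.1]
6 [ 0.508 -0.004  0.123] [ 0.58 -0.02 -0.81] [0.25, 0.07, 0.11, 0.08, -1.1, 1.0, 0.2]
7 [0.514 0.    0.124] [ 0.6  0.  -0.8] [0.25, 0.1, 0.14, 0.07, -1.2, 1.2, 0.2]
8 [0.52  0.005 0.126] [ 0.62  0.03 -0.79] [0.25, 0.12, 0.16, 0.05, -1.4, 1.4, 0.3]
```

The arm follows the plan well, so I'll continue.

Request:
{"name": "send_rows", "arguments": {"motion": [0.25,-0.03,0,0.1,0,0.2,-0.2,0.25,-0.01,0,0.1,-0.3,0.3,-0.2,0.25,0.01,0.03,0.1,-0.5,0.5,-0.1,0.25,0.03,0.06,0.1,-0.7,0.6,0,0.25,0.05,0.08,0.09,-0.9,0.8,0.1]}}

```text
time_s: 7.6
tool_pos: [0.5018, -0.0051, 0.128]
tool_rot: [2.533, 0.031, 1.599]
ft_force: [-0.5, 0.0, 0.9]
gripper_width: 0.247
finger_force: 0.0
```

```bash
python3 - <<'E'
from h import *
from kin import *
from bench import r
s=r.state();q=s['joint_positions'];print(q.round(2),s['tool_pos'])
H=G-.06*a
print(go(H,GR,s))
sol=ik(H,GR,[q,np.array([.94,.34,-1.08,2.43,2.1,.29,-2])],.01)
rows(q,sol[0][2],5,.25,s)
E
```

```text
[ 0.74  0.2  -0.87  2.42  1.71  0.21 -1.69] [ 0.50182391 -0.00507632  0.12800318]
(array([0.286, 0.265, 0.411]), array([-3.13,  2.05,  0.19]))
1 [ 0.503 -0.004  0.121] [ 0.57 -0.03 -0.82] [0.25, 0.02, -0.07, 0.15, 0.0, 0.5, -0.2]
2 [ 0.505 -0.003  0.116] [ 0.57 -0.02 -0.82] [0.25, 0.04, -0.02, 0.14, -0.3, 0.6, -0.0]
3 [ 0.509 -0.     0.113] [ 0.58 -0.01 -0.81] [0.25, 0.06, 0.03, 0.12, -0.6, 0.8, 0.1]
4 [0.514 0.003 0.112] [ 0.59  0.01 -0.8 ] [0.25, 0.08, 0.08, 0.1, -0.9, 0.9, 0.2]
5 [0.52  0.007 0.112] [ 0.61  0.03 -0.79] [0.25, 0.1, 0.13, 0.08, -1.3, 1.1, 0.4]
```

Request:
{"name": "send_rows", "arguments": {"motion": [0.25,0.06,0.05,0.08,-0.8,0.5,0,0.25,0.06,0.05,0.08,-0.8,0.5,0,0.25,0.06,0.05,0.08,-0.8,0.5,0.1,0.25,0.06,0.06,0.08,-0.7,0.5,0.1,0.25,0.05,0.06,0.08,0,0,0]}}

```text
time_s: 8.1
tool_pos: [0.5191, 0.0065, 0.1208]
tool_rot: [2.48, 0.001, 1.616]
ft_force: [-0.5, -0.2, -0.2]
gripper_width: 0.252
finger_force: 0.0
```

```bash
python3 - <<'E'
from h import *
from bench import r
s=r.state();print(s['joint_positions'].round(2),s['tool_pos'])
print(go(G-.03*a,GR,s),go(G,GR,s))
E
```

```text
[ 0.83  0.31 -0.99  2.42  2.05  0.29 -1.98] [0.51913154 0.00646774 0.12077978]
(array([0.005, 0.003, 0.768]), array([-0.12,  0.1 , -0.07])) (array([0.007, 0.004, 1.518]), array([-0.12,  0.1 , -0.07]))
```

Request:
{"name": "send_rows", "arguments": {"motion": [0.25,0,0,0.25,0,0,0,0.25,0,0,0.25,0,0,0,0.25,0,0,0.25,0,0,0,0.25,0,0,0.25,0,0,0,0.25,0,0,0,0,0,0]}}

```text
time_s: 8.6
tool_pos: [0.5439, 0.0082, 0.0885]
tool_rot: [2.482, 0.0, 1.617]
ft_force: [0.3, -0.9, 0.3]
gripper_width: 0.248
finger_force: 0.0
```

```bash
python3 - <<'E'
from h import *
from bench import r
import cv2
s=r.state();print(s['joint_positions'].round(2),s['tool_pos'],s['ft_force'])
print(go(G,GR,s))
c=r.snapshot("scene")["frame"][220:330,210:340,::-1]
w=r.snapshot("wrist")["frame"][180:480,170:470,::-1]
cv2.imwrite("pics/s4.png",cv2.hconcat([cv2.resize(c,(496,420),interpolation=2),cv2.resize(w,(300,420))]))
E
```

```text
[ 0.78  0.47 -0.97  2.38  2.13  0.42 -1.99] [0.54385331 0.00817003 0.08850167] [ 0.30002513 -0.85891979  0.31236085]
(array([-0.009,  0.012,  0.501]), array([-0.21,  0.05, -0.04]))
```

View pics/s4.png

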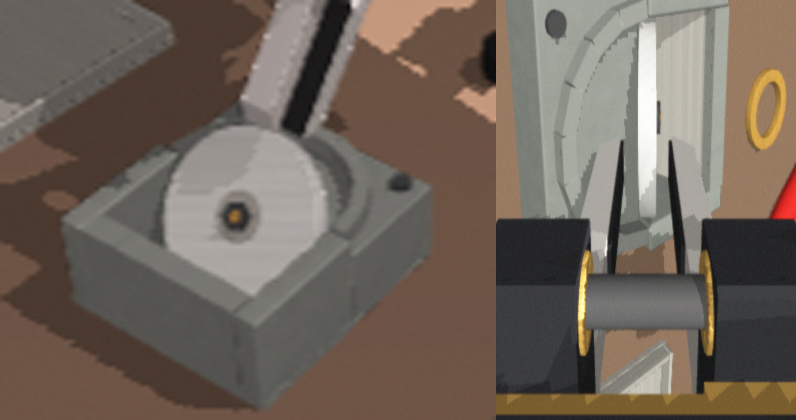

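The wrist view shows the cap's rim edge-on at column 647, lying parallel between the open fingers at columns 620 and 672. I'll advance 20 mm and close.

Request:
{"name": "send_rows", "arguments": {"motion": [0.25,0,0,0.2,0,0,0,0.25,0,0,0.2,0,0,0,0.25,0,0,0.1,0,0,0,0.25,0,0,0,0,0,0]}}

```text
time_s: 9.1
tool_pos: [0.5559, 0.0088, 0.0727]
tool_rot: [2.481, -0.001, 1.617]
ft_force: [0.6, -0.0, -0.0]
gripper_width: 0.251
finger_force: 0.0
```

Request:
{"name": "send_rows", "arguments": {"motion": [0.05,0,0,0,0,0,0,0.05,0,0,0,0,0,0,0.05,0,0,0,0,0,0,0.05,0,0,0,0,0,0,0.05,0,0,0,0,0,0], "grip_force": 35}}

```text
time_s: 9.6
tool_pos: [0.5562, 0.0086, 0.0737]
tool_rot: [2.479, 0.0, 1.617]
ft_force: [2.0, -0.1, 4.3]
gripper_width: 0.104
finger_force: 35.0
```

Request:
{"name": "send_rows", "arguments": {"motion": [0.05,0,0.06,-0.08,0,0,0,0.05,0,0.18,-0.24,0,0,0,0.05,0,0.37,-0.48,0,0,0,0.05,0,0.55,-0.7,0,0,0,0.05,0,0.55,-0.7,0,0,0]}}

```text
time_s: 10.1
tool_pos: [0.5542, 0.0057, 0.1548]
tool_rot: [2.488, 0.008, 1.614]
ft_force: [-0.5, -0.8, -1.7]
gripper_width: 0.104
finger_force: 35.0
```

```bash
cat >> kin.py <<'E'
def place(psi,thd,zc=.005,tray=(.549,-.2565)):
    t=np.radians(thd);h=np.array([np.cos(psi),np.sin(psi),0]);Z=np.array([0,0,1.])
    a=np.cos(t)*h-np.sin(t)*Z;n=np.sin(t)*h+np.cos(t)*Z
    L=np.array([*tray,zc])+.045*h
    return L-.085*a+.005*n,[np.pi/2+t,0,np.pi/2+psi]
E
python3 - <<'E'
from kin import *
from bench import r
s=r.state();q=s['joint_positions'];print(s['tool_pos'],s['ft_force'],s['gripper_width'],q.round(2))
for psi in np.radians([-60,-45,-25,0,20,45]):
  q0=q
  for th,z in((52,.10),(52,.03),(40,.005),(30,.005)):
    x,e=place(psi,th,z);o=ik(x,e,[q0],.02)[0];q0=np.array(o[2]);print(np.degrees(psi).round(),th,x.round(3),np.round(o[:2],1),o[2])
E
```

```text
[0.55415989 0.00572818 0.15482222] [-0.54065377 -0.80740671 -1.70645796] 0.1036195581428351 [ 0.76  0.24 -0.91  2.32  1.57  0.21 -1.52]
-60.0 52 [ 0.547 -0.254  0.17 ] [0. 0.] [0.72, 0.37, -0.7, 2.11, 1.31, 0.76, -1.97]
-60.0 52 [ 0.547 -0.254  0.1  ] [0. 0.] [0.65, 0.51, -0.64, 2.14, 1.54, 0.77, -2.21]
-60.0 40 [ 0.541 -0.242  0.063] [0. 0.] [0.5, 0.68, -0.59, 2.23, 1.91, 1.05, -2.65]
-60.0 30 [ 0.536 -0.234  0.052] [0.1 0. ] [0.47, 0.87, -0.64, 2.26, 2.06, 1.4, -2.82]
-45.0 52 [ 0.547 -0.254  0.17 ] [0. 0.] [0.85, 0.31, -0.72, 2.19, 1.41, 0.52, -1.79]
-45.0 52 [ 0.547 -0.254  0.1  ] [0.1 0. ] [0.81, 0.48, -0.7, 2.22, 1.77, 0.59, -2.12]
-45.0 40 [ 0.537 -0.245  0.063] [0.1 0.1] [0.75, 0.69, -0.72, 2.35, 2.25, 0.99, -2.59]
-45.0 30 [ 0.531 -0.238  0.052] [0. 0.] [0.64, 0.86, -0.65, 2.4, 2.43, 1.34, -2.78]
-25.0 52 [ 0.546 -0.255  0.17 ] [0.1 0.1] [1.07, 0.28, -0.76, 2.23, 1.42, 0.19, -1.39]
-25.0 52 [ 0.546 -0.255  0.1  ] [0.1 0.1] [1.18, 0.56, -0.94, 2.26, 2.01, 0.43, -1.86]
-25.0 40 [ 0.534 -0.249  0.063] [0.1 0.1] [1.27, 0.89, -1.04, 2.41, 2.61, 0.88, -2.2]
-25.0 30 [ 0.525 -0.245
[... 352 characters left out ...]
84, 1.51, -1.26, 2.35, 2.7, 0.51, -1.19]
20.0 52 [ 0.546 -0.258  0.17 ] [0.4 0.2] [1.65, 0.73, -1.27, 2.05, 0.33, 0.45, 0.7]
20.0 52 [ 0.546 -0.258  0.1  ] [0. 0.] [1.55, 0.81, -1.12, 2.08, 0.4, 0.32, 0.71]
20.0 40 [ 0.533 -0.262  0.063] [0.2 0.1] [1.73, 1.13, -1.18, 2.14, 0.75, 0.19, 0.64]
20.0 30 [ 0.524 -0.265  0.052] [0. 0.] [1.87, 1.4, -1.23, 2.15, 0.93, 0.19, 0.7]
45.0 52 [ 0.547 -0.259  0.17 ] [0.2 0.1] [1.6, 0.89, -1.27, 1.84, 0.26, 0.81, 1.17]
45.0 52 [ 0.547 -0.259  0.1  ] [0. 0.] [1.55, 0.98, -1.17, 1.87, 0.32, 0.71, 1.2]
45.0 40 [ 0.537 -0.268  0.063] [0. 0.] [1.66, 1.22, -1.2, 1.86, 0.32, 0.68, 1.37]
45.0 30 [ 0.531 -0.275  0.052] [0. 0.] [1.75, 1.4, -1.23, 1.83, 0.3, 0.73, 1.5]
```

```bash
python3 - <<'E'
from kin import *
from bench import r
s=r.state();q=s['joint_positions'];psi=np.radians(-38);q0=q
for th,z in((52,.10),(52,.03),(40,.005),(30,.005)):
    x,e=place(psi,th,z);o=ik(x,e,[q0],.01)[0];q0=np.array(o[2]);print(th,x.round(3),np.round(o[:2],1),o[2])
    if z==.10: rows(q,o[2],10,.05,s)
E
```

```text
52 [ 0.546 -0.254  0.17 ] [0. 0.] [0.91, 0.29, -0.72, 2.21, 1.45, 0.4, -1.69]
1 [ 0.559 -0.02   0.156] [ 0.61 -0.05 -0.79] [0.05, -0.64, 0.09, 0.06, 0.1, -2.2, 3.3]
2 [ 0.563 -0.045  0.157] [ 0.6  -0.09 -0.79] [0.05, -0.64, 0.1, 0.07, 0.0, -2.3, 3.3]
3 [ 0.565 -0.071  0.158] [ 0.6  -0.13 -0.79] [0.05, -0.64, 0.11, 0.08, 0.0, -2.3, 3.3]
4 [ 0.567 -0.097  0.159] [ 0.59 -0.17 -0.79] [0.05, -0.64, 0.12, 0.08, 0.0, -2.3, 3.3]
5 [ 0.566 -0.123  0.159] [ 0.58 -0.21 -0.79] [0.05, -0.64, 0.13, 0.09, 0.0, -2.3, 3.3]
6 [ 0.565 -0.149  0.16 ] [ 0.56 -0.24 -0.79] [0.05, -0.63, 0.14, 0.1, 0.0, -2.3, 3.3]
7 [ 0.562 -0.176  0.161] [ 0.55 -0.28 -0.79] [0.05, -0.63, 0.15, 0.1, 0.0, -2.3, 3.3]
8 [ 0.558 -0.202  0.162] [ 0.53 -0.31 -0.79] [0.05, -0.63, 0.16, 0.11, -0.0, -2.3, 3.2]
9 [ 0.552 -0.227  0.162] [ 0.51 -0.35 -0.79] [0.05, -0.63, 0.17, 0.12, -0.0, -2.3, 3.2]
10 [ 0.545 -0.253  0.163] [ 0.48 -0.38 -0.79] [0.05, -0.62, 0.18, 0.12, -0.0, -2.3, 3.2]
52 [ 0.546 -0.254  0.1  ] [0. 0.] [0.91, 0.48, -0.75, 2.24, 1.88, 0.52, -2.07]
40 [ 0.536 -0.246  0.063] [0. 0.] [0.91, 0.73, -0.8, 2.38, 2.41, 0.96, -2.52]
30 [ 0.528 -0.24   0.052] [0. 0.] [0.82, 0.91, -0.72, 2.44, 2.63, 1.33, -2.67]
```

Request:
{"name": "send_rows", "arguments": {"motion": [0.05,-0.64,0.09,0.06,0,-2.2,3.3,0.05,-0.64,0.1,0.07,0,-2.3,3.3,0.05,-0.64,0.11,0.08,0,-2.3,3.3,0.05,-0.64,0.12,0.08,0,-2.3,3.3,0.05,-0.64,0.13,0.09,0,-2.3,3.3]}}

```text
time_s: 10.6
tool_pos: [0.5676, -0.1268, 0.1531]
tool_rot: [2.493, -0.01, 1.257]
ft_force: [-0.1, -0.3, -1.2]
gripper_width: 0.105
finger_force: 35.0
```

Request:
{"name": "send_rows", "arguments": {"motion": [0.05,-0.63,0.14,0.1,0,-2.3,3.3,0.05,-0.63,0.15,0.1,0,-2.3,3.3,0.05,-0.63,0.16,0.11,0,-2.3,3.2,0.05,-0.63,0.17,0.12,0,-2.3,3.2,0.05,-0.62,0.18,0.12,0,-2.3,3.2]}}

```text
time_s: 11.1
tool_pos: [0.548, -0.2564, 0.1539]
tool_rot: [2.497, -0.02, 0.911]
ft_force: [-0.1, -0.2, -1.3]
gripper_width: 0.105
finger_force: 35.0
```

```bash
python3 - <<'E'
from kin import *
from h import go
from bench import r
import cv2
s=r.state();q=s['joint_positions'];psi=np.radians(-38);print(s['time_s'],s['tool_pos'],s['tool_rot'],q.round(2),s['gripper_width'],s['finger_force'])
x,e=place(psi,52,.03);print(x,e,go(x,e,s))
d=r.snapshot("scene")["frame"][150:330,100:340,::-1]
cv2.imwrite("pics/s5.png",cv2.resize(d,(720,540),interpolation=2))
E
```

```text
11.1 [ 0.54796577 -0.25638577  0.15392761] [ 2.49666427 -0.01985416  0.91052219] [ 0.91  0.31 -0.72  2.2   1.44  0.41 -1.67] 0.10495998719262824 34.9536395072937
[ 0.54632772 -0.25441219  0.10005922] [np.float64(2.478367537831948), 0, np.float64(0.9075712110370513)] (array([-0.013, -0.86 ,  1.039]), array([-1.05, -1.01, -0.56]))
```

View pics/s5.png

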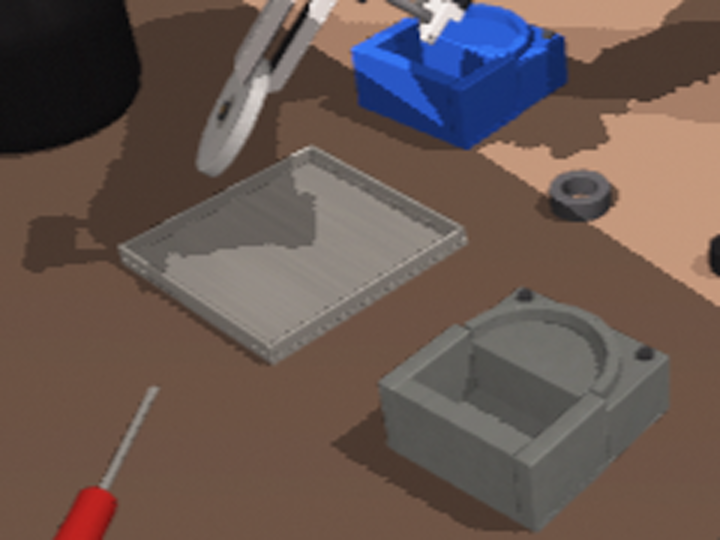

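The scene view shows the cap held over the tray with its lower rim at (215,170), nut side up and outward; the nest is empty. I'll lower it now.

Request:
{"name": "send_rows", "arguments": {"motion": [0.05,0,-0.28,0.34,-0.3,-0.3,-0.2,0.05,0,-0.28,0.34,-0.4,-0.3,-0.2,0.05,0,-0.28,0.34,-0.3,-0.4,-0.2,0.05,0,0,0,0,0,0]}}

```text
time_s: 11.55
tool_pos: [0.5463, -0.2524, 0.099]
tool_rot: [2.482, 0.001, 0.913]
ft_force: [0.5, 0.5, -1.7]
gripper_width: 0.102
finger_force: 35.0
```

```bash
python3 - <<'E'
from kin import *
from h import go
from bench import r
s=r.state();q=s['joint_positions'];psi=np.radians(-38);print(s['tool_pos'],s['tool_rot'],q.round(2),s['ft_force'])
for th,z in((44,.012),(36,.008),(30,.006)):
    x,e=place(psi,th,z);o=ik(x,e,[q],.01)[0];print(th,x.round(3),np.round(o[:2],1),o[2],go(x,e,s))
    s={'tool_pos':x,'tool_rot':e};q=np.array(o[2])
E
```

```text
[ 0.5463355  -0.25244259  0.09897411] [2.48228272e+00 6.86790848e-04 9.12665427e-01] [ 0.84  0.44 -0.68  2.24  1.8   0.5  -2.02] [ 0.50224822  0.48767309 -1.72360155]
44 [ 0.539 -0.249  0.075] [0. 0.] [0.9, 0.63, -0.78, 2.34, 2.29, 0.79, -2.44] (array([-0.037, -0.532,  0.357]), array([-8.22, -0.17,  0.24]))
36 [ 0.533 -0.244  0.062] [0. 0.] [0.85, 0.77, -0.75, 2.41, 2.51, 1.09, -2.61] (array([ 0.   , -0.369,  0.073]), array([-8., -0.,  0.]))
30 [ 0.528 -0.24   0.053] [0. 0.] [0.79, 0.89, -0.7, 2.44, 2.63, 1.32, -2.7] (array([-0.   , -0.263,  0.028]), array([-6.,  0., -0.]))
```

Request:
{"name": "send_rows", "arguments": {"motion": [0.05,-0.01,-0.13,0.1,-2,0,0,0.05,-0.01,-0.13,0.1,-2,0,0,0.05,-0.01,-0.13,0.1,-2,0,0.1,0.05,-0.01,-0.13,0.08,-2.2,-0.1,0.1,0.05,0,0,0,0,0,0]}}

```text
time_s: 12.05
tool_pos: [0.5407, -0.2505, 0.0751]
tool_rot: [2.338, 0.0, 0.909]
ft_force: [-0.4, 0.2, -3.7]
gripper_width: 0.104
finger_force: 35.0
```

Request:
{"name": "send_rows", "arguments": {"motion": [0.05,0,-0.12,0.03,-2.7,0,0,0.05,0,-0.12,0.03,-2.7,0,0,0.05,0,-0.12,0.02,-2.6,0,0,0.05,0,0,0,0,0,0]}}

```text
time_s: 12.45
tool_pos: [0.5353, -0.2462, 0.0619]
tool_rot: [2.199, 0.002, 0.909]
ft_force: [-0.8, 0.5, -1.7]
gripper_width: 0.099
finger_force: 35.0
```

```bash
python3 - <<'E'
from kin import *
from h import go
from bench import r
s=r.state();q=s['joint_positions'];psi=np.radians(-38);print(s['tool_pos'],s['tool_rot'],q.round(2),s['ft_force'])
x,e=place(psi,30,.005);print(x,go(x,e,s),[place(psi,36,.005)[0]])
E
```

```text
[ 0.53534425 -0.24620917  0.0619375 ] [2.19947810e+00 1.75803915e-03 9.09104866e-01] [ 0.82  0.69 -0.73  2.41  2.43  1.03 -2.58] [-0.78907937  0.5033519  -1.74775345]
[ 0.52842334 -0.24042375  0.05183013] (array([ 0.008, -0.337, -0.034]), array([-6.02, -0.02,  0.13])) [array([ 0.53258769, -0.2436773 ,  0.05900683])]
```

Request:
{"name": "send_rows", "arguments": {"motion": [0.05,0,-0.11,0,-2,0,0,0.05,0,-0.11,-0.01,-2,0,0,0.05,0,-0.11,-0.01,-2,0,0.1,0.05,0,0,0,0,0,0]}}

```text
time_s: 12.85
tool_pos: [0.5296, -0.2416, 0.0517]
tool_rot: [2.095, 0.001, 0.908]
ft_force: [-0.5, -0.4, -3.5]
gripper_width: 0.102
finger_force: 35.0
```

Request:
{"name": "send_rows", "arguments": {"motion": [0.05,0,-0.03,0.02,0,0,0,0.05,0,0,0,0,0,0]}}

```text
time_s: 13.05
tool_pos: [0.5305, -0.2418, 0.0517]
tool_rot: [2.092, -0.001, 0.908]
ft_force: [0.5, 0.1, -1.4]
gripper_width: 0.105
finger_force: 35.0
```

Request:
{"name": "send_rows", "arguments": {"motion": [0.05,0,-0.04,0.025,0,0,0,0.05,0,0,0,0,0,0]}}

```text
time_s: 13.25
tool_pos: [0.5302, -0.2414, 0.0494]
tool_rot: [2.092, -0.002, 0.909]
ft_force: [0.3, 1.2, -1.2]
gripper_width: 0.105
finger_force: 35.0
```

Request:
{"name": "send_rows", "arguments": {"motion": [0.05,0,-0.04,0.025,0,0,0,0.05,0,0,0,0,0,0]}}

```text
time_s: 13.45
tool_pos: [0.5305, -0.2413, 0.0478]
tool_rot: [2.09, -0.002, 0.909]
ft_force: [-1.2, 0.2, 4.6]
gripper_width: 0.104
finger_force: 35.0
```

```bash
python3 - <<'E'
from bench import r
import cv2
s=r.state();print(s['tool_pos'],s['ft_force'],s['joint_positions'].round(2))
d=r.snapshot("scene")["frame"][150:300,100:300,::-1]
cv2.imwrite("pics/s6.png",cv2.resize(d,(720,540),interpolation=2))
E
```

```text
[ 0.53050335 -0.24126102  0.04775582] [-1.23727489  0.22026975  4.59687876] [ 0.77  0.82 -0.69  2.44  2.55  1.28 -2.68]
```

View pics/s6.png

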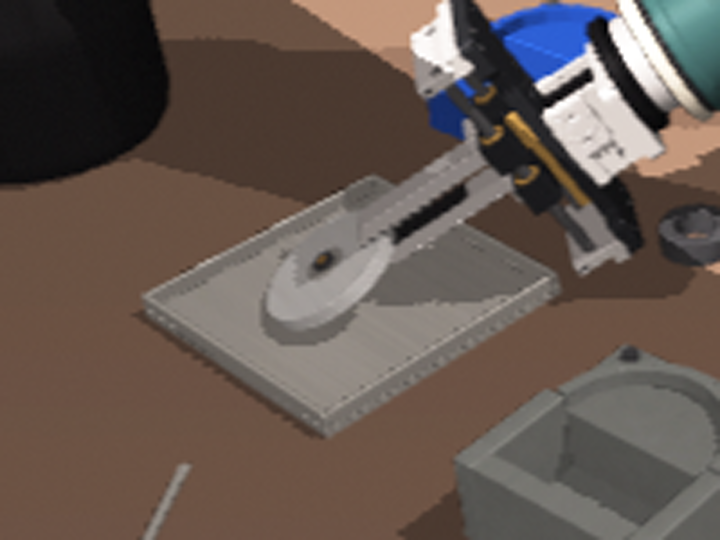

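The cap's lower rim rests on the tray floor at (310,335), nut up and inside the walls, with 4.6 N contact. I'll open gently and withdraw.

Request:
{"name": "send_rows", "arguments": {"motion": [0.13,0,0,0,0,0,0,0.17,0,0,0,0,0,0,0.21,0,0,0,0,0,0,0.25,0,0,0,0,0,0,0.25,0,0,0,0,0,0], "grip_force": 10}}

```text
time_s: 14.0
tool_pos: [0.5301, -0.241, 0.0472]
tool_rot: [2.092, -0.002, 0.909]
ft_force: [-0.5, 0.2, -0.3]
gripper_width: 0.248
finger_force: 0.4
```

Request:
{"name": "send_rows", "arguments": {"motion": [0.25,0,0,-0.15,0,0,0,0.25,0,0,-0.2,0,0,0,0.25,0,0,-0.25,0,0,0,0.25,0,0,-0.3,0,0,0,0.25,0,0,0,0,0,0]}}

```text
time_s: 14.5
tool_pos: [0.5047, -0.2209, 0.066]
tool_rot: [2.092, -0.002, 0.911]
ft_force: [-0.1, -0.1, -0.4]
gripper_width: 0.248
finger_force: 0.0
```

```bash
python3 - <<'E'
from bench import r
import cv2
s=r.state();print(s['tool_pos'],s['tool_rot'],s['ft_force'],s['joint_positions'].round(2))
d=r.snapshot("scene")["frame"][150:300,100:300,::-1]
cv2.imwrite("pics/s7.png",cv2.resize(d,(720,540),interpolation=2))
E
```

```text
[ 0.50467499 -0.22087217  0.0659947 ] [ 2.09154281e+00 -1.95191838e-03  9.10948163e-01] [-0.0559704  -0.14758249 -0.36498377] [ 0.76  0.77 -0.73  2.51  2.49  1.31 -2.7 ]
```

View pics/s7.png

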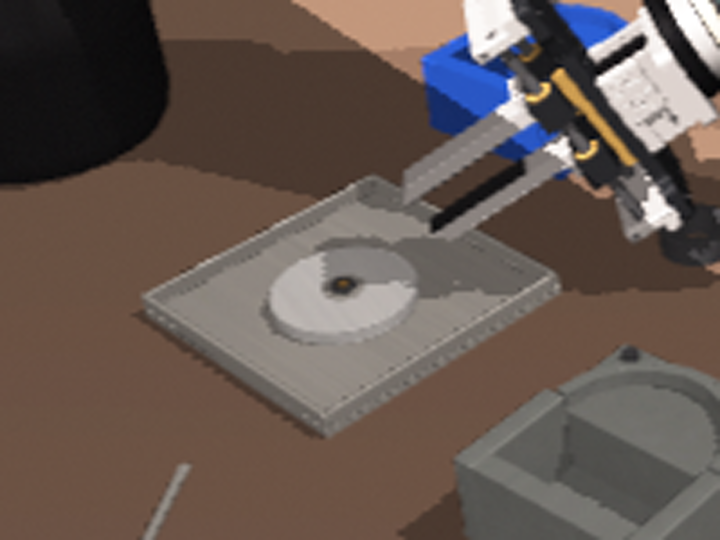

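The cap lies flat in the tray, nut up at (343,285), and the fingers are clear. I'll raise the arm and hand in.

Request:
{"name": "send_rows", "arguments": {"motion": [0.25,0,0.35,-0.2,0,0,0,0.25,0,0.4,-0.23,0,0,0,0.25,0,0.4,-0.23,0,0,0,0.25,0,0,0,0,0,0,0.25,0,0,0,0,0,0]}}

```text
time_s: 15.05
tool_pos: [0.5056, -0.2224, 0.1187]
tool_rot: [2.09, -0.002, 0.909]
ft_force: [0.2, 0.0, 0.3]
gripper_width: 0.251
finger_force: 0.0
```

```bash
python3 - <<'E'
from bench import r
s=r.state();print(s['tool_pos'],s['ft_force'],abs(s['joint_vel']).max())
print(r.sign_off())
E
```

```text
[ 0.5056265  -0.22243114  0.11869938] [0.2392125  0.03194599 0.30849139] 0.03210082283954228
the job is handed in; nothing more can be done
None
```

The burner cap was tipped, gripped by its raised edge, lowered into the steel tray and lies flat there nut side up; I left the ring plate alone and handed the job in at about 15 s, with no verdict returned.

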